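# Load the porcelain for curing and hold the lamp's dead-man lever

### The job

Get the mended porcelain ready for curing: set the cup and the small blue dish the right way up on the floor of the white lamp tray and lay the spatula flat in the wooden tool tray, without dropping the porcelain or disturbing the tumbler and the glue jar. Only then press the red dead-man lever half-way down, into the green middle third of its swing and never to the bottom, because the lamp cuts out there. Keep it there for two seconds and finish while still holding it in the green.

Things in the scene. Friction and masses are not known exactly. Their poses are not given: they have to be found in the camera images.
- cup_mid (a point): White porcelain cup with gold mending lines, open at the top, 56 mm across at the rim, 46 mm at the foot, 50 mm high, wall 4 mm, 60 to 130 g. The point is at its centre, 25 mm above its underside; z points out of its mouth. It starts upright on the table.
- dish_mid (a point): Small blue-glazed rectangular porcelain dish with gold mending lines, 68 mm (its x) by 44 mm (its y), 22 mm high, open at the top, wall and floor 5 mm, 60 to 130 g. The point is at its centre, 11 mm above its underside; z up. It starts upright on the table.
- spatula_grip (a point): Spatula lying flat, 160 mm long along its x, pale wooden handle 90 x 16 x 14 mm, brass collar, thin steel blade 18 mm wide at the +x end, 30 to 65 g. The point is in the handle, close to the centre of mass, 7 mm above its underside; the handle runs from 60 mm behind it (-x) to 30 mm ahead, the blade tip is 100 mm ahead.
- spatula_tip (a point): The tip end of the spatula's blade, 98 mm along +x from spatula_grip.
- curing_floor (a point): Centre of the inner floor of the white lamp tray, 6 mm above the table. The tray is fixed, 200 mm (its x) by 150 mm (its y), 40 mm high, walls 6 mm: the clear floor is 188 by 138 mm. Violet lamps line the inside of its two short (x end) walls, each backed by a black bar outside, 10 mm wide and up to 42 mm high.
- tool_floor (a point): Centre of the inner floor of the dark wooden tool tray, 6 mm above the table. The tray is fixed, 220 mm (its x) by 130 mm (its y), 30 mm high, walls 6 mm: the clear floor is 208 by 118 mm.
- lever_base: Grey fixed switch box, 45 mm high, 90 mm wide (its y). Origin on the table; the box reaches 60 mm to its -x (roughly towards the robot), 70 mm to +x. The lever hinges about the box's y axis 30 mm to +x, 85 mm above the table, between steel cheeks 100 mm high, and reaches towards -x. On the +y side a white/green/red scale, up to 130 mm high, is passed by a white pin on the lever.
- lever_pad (a point): Centre of the top face of the red pad at the lever's end, where it is pressed; it moves with the lever. The pad is 46 mm along the lever, 42 mm wide and 14 mm thick. The point is 115 mm from the hinge axis along the lever and 8 mm above the lever's centre line.
- lever (a joint): Angle of the dead-man lever in rad: 0 released (the lever slopes up 0.45 rad from the hinge towards the pad), 0.54 at the bottom; it grows as the pad is pushed down. Green band: 0.18 to 0.36 (white above, red below). It springs back when let go: the pad needs about 3 N to start moving, 6 N half-way, 9 N at the bottom.
- tumbler: Clear glass tumbler, 72 mm across, 85 mm high, standing on the table; origin at the centre of its underside. Leave it alone.
- glue_jar: Amber glue jar with a black cap, 50 mm across, 70 mm high, standing on the table; origin at the centre of its underside. Leave it alone.
- cup: The cup; origin at the centre of its underside.
- dish: The dish; origin at the centre of its underside.
- spatula: The spatula; origin on its underside, 15 mm ahead (+x) of spatula_grip.
Not all that is in view belongs to the job. Of the things shaped like the spatula, the wooden one is meant.

How it is judged:
By the outcome, as a careful person would: the job done as asked, in the order asked, and still so for the second after the job is handed in, while the arm keeps its last pose, push and grip.
It also fails if it takes over 72 s, if anything falls off the work surface, if the arm or the gripper's body presses on something with over 40 N, if the wrist force passes 120 N, or if a joint passes its speed limit or range.

### The arm

A 7-joint arm with a two-finger parallel gripper is mounted at the origin on the work surface. World frame = base frame: x ahead of the robot, y to its left, z up, the work surface at z = 0. Lengths are in mm, angles in rad, forces in N, time in s.
With the tool pointing down it reaches from about 400 to 875 mm from the base axis. Payload 19.3 kg.
Tool frame: the origin (TCP) lies midway between the tips of the shut fingers; the grasp point (between the pads) lies robot.hold_point_z behind it (robot.hold_point_z is the distance from the TCP to the grasp point, in mm); z points along the fingers, y is the line along which they close (so a half turn about z gives the same grasp; the last joint's range is limited). The gripper opens to 85 mm and grips with 20 to 120 N. Pads are 22 mm wide; open, the fingers measure 114 mm over their backs; the gripper's body (76 mm by 85 mm) begins 54 mm behind the grasp point. The pads swing forward as they close: fully open they stand 13 mm farther back than shut.
Start: joints at [-1.355, 0.521, -0.036, 1.599, 0.021, 1.021, -0.113], TCP at [176.222, 599.634, 231.291] pointing down, gripper open.
Joint ranges: [-2.91, 2.91], [-0.3, 2.13], [-1.5, 1.42], [0.17, 2.43], [-1.26, 4.41], [0.16, 1.93], [-2.52, 2.52]. Speed limits (rad/s): [1.89, 1.89, 2.39, 2.39, 3.01, 3.01, 3.01].

### API

Orientations are given as a unit quaternion [x, y, z, w].
In Python, from workcell import get_state, vision, ticket, models, robot gives the robot as it stands.
- The arm moves only by the tool send_rows, never from a script. Its argument "motion" is a list that holds one entry, the list of rows, each a list of 4 numbers: the shift along the tool's x, y, z in mm, then the turn about the tool's z in rad. A call has 1 to 10 rows; each row is the pose to reach, as a shift and turn from the pose commanded when the call began, along the tool's axes at that moment; what a row does not reach only later rows make up. A row lasts 1/10 s, in which the tool goes at most 50 mm and 8.59 degrees, less where a joint would pass 70% of its speed; a pose out of reach is approached as far as the arm can. A call with a gripper value outside its range is refused whole. "jaw" is the finger opening in mm, from 0 to 85.4, set as the call begins (left out, the last holds). The fingers move at their own pace and stop on an object; "force" is the grip in N (left out, the last holds). Time passes only in rows, so rows that repeat a pose let the fingers close. It gives the time, the measured TCP pose, the force, the opening and the grip force at its end, in the units of the state.
- get_state(): the state, without advancing time (a new reading comes with each control period).
- vision.camera(name): name is "side" or "top"; returns a dict with "pixels" (384x512x3 uint8, blue, green, red), "z_map" (384x512 float32, mm along the optical axis (not along the pixel's ray), 0 where there is no reading), "fx", "fy", "cx", "cy" (pixels), "distortion" ([k1, k2, p1, p2, k3] as OpenCV has them; the pictures are not rectified), "origin" and "orientation" of the camera in the world. Camera axes: x right, y down, z forward; pixel columns grow to the right and rows downward; lengths in mm; the calibration is good to about 2 mm. A picture is of the moment at which its call begins.
- ticket.sign_off(): hands the job in; it is judged then, once.
Trained networks look in a picture, given as the dict that the camera call returned (one of the last four; its "shot" number tells which), for a name from the list of things; names that differ only in an ending like _2 or _b are one class to them, and where a whole thing is asked for, a point or a joint stands for the part that bears it (a point fixed in the world has none). Each returns a list of dicts, best first, with "score" (0 to 1); they miss things now and then, are a little off and sometimes report something else, mostly with a low value. They report only what shows in the picture. A call takes as long as a camera call. They do not tell look-alikes from the thing itself.
- models.find_in(query, picture): "point" ([x, y, z] in mm, in world coordinates, good to about 4 mm: the middle of the surface that is visible of it).
- models.silhouettes(query, picture): "mask" (384x512 bool, what is visible of it).
- models.tip_of(query, picture): "point" ([x, y, z] in mm, in world coordinates, good to about 4 mm: a listed point, or the origin of a listed thing).
The state is a dict: "time_s": time; "joints": joint angles; "joint_velocities": joint speeds; "tau": joint torques, N m; "tool_pos": TCP position; "orientation": TCP orientation; "contact_force": force on the tool from outside, world axes, zero at the start; "moment": the same for the moment, N m; "width": finger opening in mm; "gripper_force": force on a finger pad.
Only numpy, scipy, OpenCV 4.12 (cv2) and the standard library are available. Lean on these libraries where they do the work, as an engineer would, in place of code of your own. Each camera call takes 0.05 s, during which the arm holds its last target. There are 200 camera calls.

## Working session

There is one attempt and no reset: what is moved stays moved. The work goes in short steps, Python scripts to look and compute and a tool call to move; the robot and the scene stay as the last step left them, time stands still between calls to the robot, and variables do not carry over. Pictures are saved under pics/ and viewed, at most 10 in all, crops included, and the job is handed in when it is done.

Besides the shell and the picture viewer there is one more tool, called after "Call:" by a JSON object that holds its "name" and its "arguments". send_rows: Moves the arm, as the interface text tells. Its arguments: {"type":"object","properties":{"motion":{"type":"array"},"jaw":{"type":"number"},"force":{"type":"number"}},"required":["motion"]}

```bash
mkdir -p pics; ls
cat > h.py <<'E'
import numpy as np, cv2
from scipy.spatial.transform import Rotation as R
from workcell import get_state, vision, ticket, models, robot
def cloud(c):
    v,u=np.mgrid[0:384,0:512]
    K=np.array([[c['fx'],0,c['cx']],[0,c['fy'],c['cy']],[0,0,1.]])
    p=cv2.undistortPoints(np.stack([u,v],-1).reshape(-1,1,2).astype(np.float64),K,np.array(c['distortion'],float)).reshape(384,512,2)
    z=c['z_map'].astype(float)
    P=np.dstack([p[...,0]*z,p[...,1]*z,z])
    W=R.from_quat(c['orientation']).apply(P.reshape(-1,3)).reshape(384,512,3)+np.array(c['origin'])
    W[z==0]=np.nan
    return W
def totool(d):
    s=get_state(); return R.from_quat(s['orientation']).inv().apply(d)
E
python3 - <<'E'
from h import *
s=get_state(); print({k:np.round(v,3) for k,v in s.items()}, robot.hold_point_z)
t=vision.camera('top'); sd=vision.camera('side')
for n,c in(('top',t),('side',sd)):
    cv2.imwrite(f'pics/{n}0.png',c['pixels']); print(n,np.round(c['origin']),c['orientation'])
    for q in ['cup_mid','dish_mid','spatula_grip','spatula_tip','curing_floor','tool_floor','lever_base','lever_pad','tumbler','glue_jar']:
        print(q,[(np.round(d['point']).tolist(),round(d['score'],2)) for d in models.tip_of(q,c)[:4]])
E
```

```text
pics
{'time_s': np.float64(0.0), 'joints': array([-1.355,  0.522, -0.036,  1.6  ,  0.021,  1.021, -0.113]), 'joint_velocities': array([-0.   , -0.   ,  0.001,  0.001,  0.001, -0.   , -0.001]), 'tau': array([-1.0000e-03, -9.2710e+01,  1.9790e+00, -3.6993e+01,  1.8000e-02,
        8.0000e-03, -0.0000e+00]), 'tool_pos': array([176.148, 599.317, 230.724]), 'orientation': array([ 0.142,  0.99 , -0.001, -0.   ]), 'contact_force': array([ 0.023,  0.487, -0.098]), 'moment': array([-0.027, -0.005,  0.014]), 'gripper_force': np.float64(0.0), 'width': np.float64(85.739)} 18.700000000000003
top [ 432.  -72. 1059.] [ 0.71505441 -0.69819842  0.03375103 -0.00877699]
cup_mid [([462.0, 5.0, 28.0], 0.8), ([448.0, -124.0, 6.0], 0.51)]
dish_mid [([477.0, 104.0, 15.0], 0.66)]
spatula_grip [([210.0, -335.0, 6.0], 0.78), ([320.0, 142.0, 7.0], 0.72), ([447.0, -124.0, 3.0], 0.59)]
spatula_tip [([309.0, -336.0, 5.0], 0.8), ([468.0, -463.0, 3.0], 0.76), ([542.0, -155.0, 10.0], 0.73), ([334.0, 42.0, 6.0], 0.66)]
curing_floor [([459.0, 342.0, 7.0], 0.96), ([541.0, -152.0, 10.0], 0.29)]
tool_floor [([461.0, -341.
[... 317 characters left out ...]
)]
dish_mid [([481.0, 103.0, 10.0], 0.75), ([660.0, -247.0, -3.0], 0.62)]
spatula_grip [([466.0, -558.0, 8.0], 0.74), ([479.0, 106.0, 2.0], 0.69), ([212.0, -331.0, 5.0], 0.67), ([320.0, 145.0, 8.0], 0.62)]
spatula_tip [([306.0, -337.0, 5.0], 0.71), ([466.0, -459.0, 9.0], 0.65), ([545.0, -151.0, 6.0], 0.63), ([331.0, 43.0, 5.0], 0.56)]
curing_floor [([460.0, 342.0, 10.0], 0.8)]
tool_floor [([462.0, -346.0, 8.0], 0.93), ([457.0, 344.0, 8.0], 0.62)]
lever_base [([705.0, -17.0, -1.0], 0.82), ([446.0, -130.0, 6.0], 0.26)]
lever_pad [([635.0, -25.0, 145.0], 0.69), ([459.0, 344.0, 7.0], 0.66)]
tumbler [([662.0, -248.0, -0.0], 0.95)]
glue_jar [([649.0, 244.0, 2.0], 0.6), ([705.0, -15.0, 1.0], 0.47)]
```

View pics/top0.png

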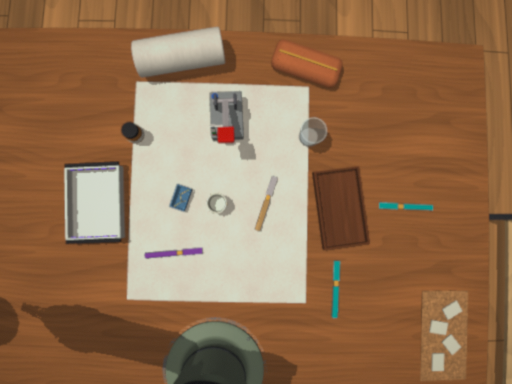

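View pics/side0.png

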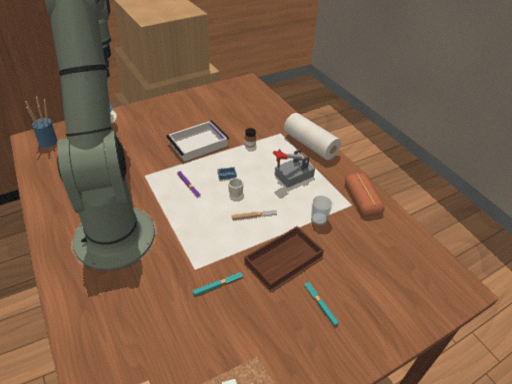

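Top picture: the wooden spatula with the steel blade is at (266,203). Its look-alikes are purple at (174,253) and teal at (407,207) and (336,290). The cup is at (218,204), the dish at (181,197), the lamp tray at (94,203), the tool tray at (340,207) and the lever pad at (226,134). I choose the wooden spatula and will check it in a crop.

Run:
```python
from h import *
t=vision.camera('top'); W=cloud(t)
cv2.imwrite('pics/crop0.png',cv2.resize(t['pixels'][80:270,140:300],None,fx=3.6,fy=3.1,interpolation=cv2.INTER_CUBIC))
def rep(q,zmin,zmax,pick=None):
    for d in models.silhouettes(q,t)[:4]:
        m=d['mask']; P=W[m]; P=P[np.isfinite(P[:,2])&(P[:,2]>zmin)&(P[:,2]<zmax)]
        if len(P)<10: continue
        (c,s,a)=cv2.minAreaRect(P[:,:2].astype(np.float32))
        mu=P[:,:2].mean(0); ev,E=np.linalg.eigh(np.cov((P[:,:2]-mu).T)); ax=E[:,1]
        print(q,round(d['score'],2),len(P),'rect',np.round(c,1),np.round(s,1),round(a,1),'mean',mu.round(1),'pca',round(np.degrees(np.arctan2(ax[1],ax[0])),1),'z',np.percentile(P[:,2],[5,50,95]).round(1))
rep('cup',35,70); rep('cup',0,70); rep('dish',3,40); rep('spatula',3,40)
rep('curing_floor',-5,60); 
# trays: depth-based
for n,b in(('cure',(340,590,230,460)),('tool',(330,600,-440,-250)),):
    m=(W[...,0]>b[0])&(W[...,0]<b[1])&(W[...,1]>b[2])&(W[...,1]<b[3])&(W[...,2]>14)&(W[...,2]<60)
    P=W[m]; c,s,a=cv2.minAreaRect(P[:,:2].astype(np.float32)); print(n,m.sum(),np.round(c,1),np.round(s,1),round(a,1),np.percentile(P[:,2],[5,50,95]).round(1))
rep('lever_base',20,60); rep('lever_pad',100,180); rep('lever_base',0,200)
```

```text
cup 0.89 114 rect [461.5   4.4] [53.6 53.1] 47.1 mean [461.7   5.7] pca 78.2 z [38.8 49.5 52.4]
cup 0.89 348 rect [462.6   4.4] [56.4 53.9] 0.6 mean [462.1   6. ] pca 149.7 z [ 2.1  8.  51.2]
dish 0.84 378 rect [475.6 106.7] [45.3 70.4] 72.6 mean [474.8 107.7] pca 161.6 z [ 3.5  7.2 23.2]
spatula 0.87 292 rect [ 466.5 -534.6] [ 17.3 157.3] 1.1 mean [ 467.  -534.8] pca 89.4 z [ 5.5 11.8 15.6]
spatula 0.71 333 rect [ 465.1 -130.5] [ 17.7 157.9] 72.6 mean [ 465.3 -131.1] pca 162.9 z [ 5.5 11.6 15.6]
spatula 0.59 289 rect [ 230.3 -332.4] [ 16.1 158.8] 88.2 mean [ 222.7 -331.6] pca 177.8 z [ 6.6 12.2 16.6]
spatula 0.54 301 rect [322.9 121.3] [ 16.9 152.5] 6.7 mean [323.1 116.9] pca 97.0 z [ 6.  11.4 16.3]
curing_floor 0.73 4815 rect [458.  353.1] [230.1 177.5] 2.9 mean [455.1 346.8] pca -175.9 z [ 2.4  7.1 42.2]
curing_floor 0.31 405 rect [ 659.1 -250. ] [60.9 64. ] 70.6 mean [ 666.2 -255.1] pca 140.2 z [ 1.5 14.7 55.2]
cure 1551 [455.5 343.4] [221.4 154.6] 4.2 [18.3 38.9 43.7]
tool 777 [ 458.2 -341.1] [218.7 130.2] 8.8 [16.3 28.5 32.5]
lever_base 0.84 934 rect [706.9 -14.6] [131.3  90.6] 4.2 mean [710.4 -18.8] pca -160.1 z [40.  44.1 47.6]
lever_pad 0.96 428 rect [662.6 -18.3] [111.1  42.2] 3.7 mean [644.7 -18.7] pca -175.9 z [105.9 138.1 149.6]
lever_base 0.84 1655 rect [689.7 -13.8] [165.7  94.5] 4.1 mean [693.  -16.9] pca -176.2 z [ 40.6  46.2 146.4]
lever_base 0.68 388 rect [667.8 -17.8] [121.9  39.8] 2.6 mean [646.7 -18.4] pca -176.4 z [ 99.7 138.9 149.7]
```

View pics/crop0.png

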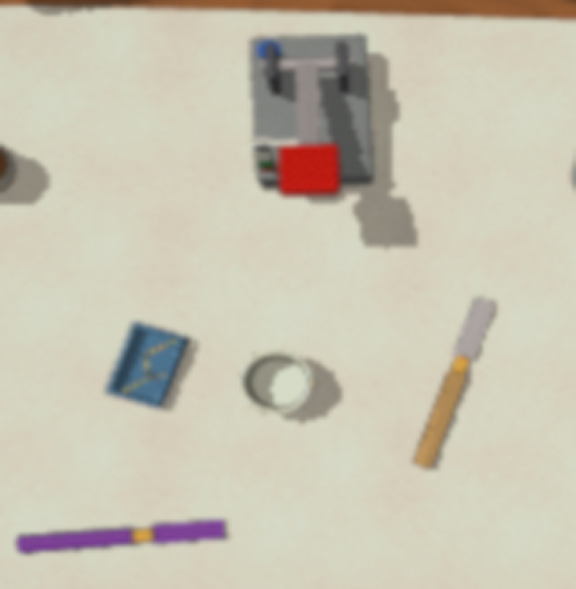

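The crop confirms the wooden spatula with its grey blade at crop (455,380), the cup at (278,382), the dish at (148,365) and the purple decoy at (120,537). Every measurement agrees with the given sizes, so I'll plan the moves now.

```bash
cat >> h.py <<'E'
def chain(wps,p0=None,yaw0=None):
    """wps: name,x,y,z,closing-yaw deg -> tool-frame shifts and turns, from the previous pose"""
    s=get_state(); Rm=R.from_quat(s['orientation']).as_matrix()
    p=np.array(s['tool_pos'] if p0 is None else p0,float); y=np.degrees(np.arctan2(Rm[1,1],Rm[0,1])) if yaw0 is None else yaw0
    for n,X,Y,Z,a in wps:
        d=np.array([X,Y,Z])-p; c,s_=np.cos(np.radians(y)),np.sin(np.radians(y))
        # tool y=(c,s), z=down, x = y x z = (-s, c)
        print(n,'shift',np.round([-s_*d[0]+c*d[1], c*d[0]+s_*d[1], -d[2]],1),'turn',round(-np.radians(a-y),3))
        p=np.array([X,Y,Z],float); y=a
E
python3 - <<'E'
from h import *
s=get_state(); print(R.from_quat(s['orientation']).as_matrix().round(3))
chain([('cup above',462,4.5,110,73.7),('cup',462,4.5,6,73.7),('lift',462,4.5,130,73.7),('tray above',414,339,130,94),('down',414,339,14,94)],p0=[176.2,599.6,231.3])
E
```

```text
[[-0.959  0.282 -0.   ]
 [ 0.282  0.959 -0.   ]
 [-0.    -0.    -1.   ]]
cup above shift [-442.  -490.4  121.3] turn -0.001
cup shift [  0.   0. 104.] turn -0.0
lift shift [   0.    0. -124.] turn -0.0
tray above shift [140.  307.6  -0. ] turn -0.354
down shift [ -0.   0. 116.] turn -0.0
```

Call:
{"name": "send_rows", "arguments": {"motion": [[[-10,-11,0,0],[-35,-39,0,0],[-65,-72,0,0],[-95,-105,0,0],[-125,-139,0,0],[-155,-172,0,0],[-185,-205,0,0],[-215,-239,0,0],[-245,-272,0,0],[-275,-305,0,0]]], "jaw": 76, "force": 30}}

```text
time_s: 2.55
tool_pos: [354.6, 227.9, 231.6]
orientation: [0.142, 0.99, 0.0, 0.0]
contact_force: [1.5, 0.4, -0.4]
width: 76.2
gripper_force: 0.0
```

Call:
{"name": "send_rows", "arguments": {"motion": [[[-30,-33,5,0],[-60,-67,20,0],[-90,-100,40,0],[-120,-133,65,0],[-145,-161,85,0],[-160,-178,105,0],[-167,-185,115,0],[-167,-185,121,0],[-167,-185,121,0],[-167,-185,121,0]]]}}

```text
time_s: 3.55
tool_pos: [462.1, 6.2, 110.9]
orientation: [0.142, 0.99, 0.0, 0.0]
contact_force: [0.4, 0.0, 0.1]
width: 75.6
gripper_force: 0.0
```

Call:
{"name": "send_rows", "arguments": {"motion": [[[0,0,15,0],[0,-1,40,0],[0,-1,65,0],[0,-1,85,0],[0,-1,98,0],[0,-1,104,0],[0,-1,104,0]]]}}

```text
time_s: 4.25
tool_pos: [461.9, 4.3, 6.4]
orientation: [0.142, 0.99, -0.0, -0.0]
contact_force: [-0.2, -0.2, 0.8]
width: 76.0
gripper_force: 0.0
```

Call:
{"name": "send_rows", "arguments": {"motion": [[[0,0,0,0],[0,0,0,0],[0,0,0,0],[0,0,0,0],[0,0,0,0],[0,0,0,0]]], "jaw": 40, "force": 30}}

```text
time_s: 4.85
tool_pos: [462.3, 4.0, 7.4]
orientation: [0.142, 0.99, 0.0, 0.001]
contact_force: [-1.7, -0.1, 10.4]
width: 53.9
gripper_force: 29.1
```

Call:
{"name": "send_rows", "arguments": {"motion": [[[0,0,-4,0],[0,0,-12,0],[0,0,-28,0],[0,0,-48,0],[0,0,-70,0],[0,0,-92,0],[0,0,-110,0],[0,0,-120,0],[0,0,-124,0],[0,0,-124,0]]]}}

```text
time_s: 5.85
tool_pos: [461.9, 4.0, 130.5]
orientation: [0.142, 0.99, 0.0, 0.0]
contact_force: [-0.7, 0.6, -1.4]
width: 54.1
gripper_force: 31.9
```

Call:
{"name": "send_rows", "arguments": {"motion": [[[4,8,0,0],[14,30,0,-0.03],[28,62,0,-0.08],[45,99,0,-0.13],[63,138,0,-0.18],[81,178,0,-0.23],[99,217,0,-0.28],[116,255,0,-0.32],[130,286,0,-0.35],[137,302,0,-0.35]]]}}

```text
time_s: 6.85
tool_pos: [413.7, 335.6, 129.3]
orientation: [-0.034, 0.999, 0.0, -0.001]
contact_force: [-0.3, -0.0, -0.6]
width: 54.5
gripper_force: 31.9
```

Call:
{"name": "send_rows", "arguments": {"motion": [[[0,4,3,0],[0,5,12,0],[0,5,30,0],[0,5,52,0],[0,5,74,0],[0,5,92,0],[0,5,104,0],[0,5,109,0],[0,5,112,0],[0,5,112,0]]]}}

```text
time_s: 7.85
tool_pos: [415.4, 337.1, 18.4]
orientation: [-0.032, 0.999, 0.0, 0.0]
contact_force: [0.2, -0.2, -0.4]
width: 53.8
gripper_force: 31.9
```

Run:
```python
from h import *
c=vision.camera('side'); cv2.imwrite('pics/s1.png',cv2.resize(c['pixels'][60:220,120:330],None,fx=3,fy=3,interpolation=cv2.INTER_CUBIC))
```

```text
(no output)
```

View pics/s1.png

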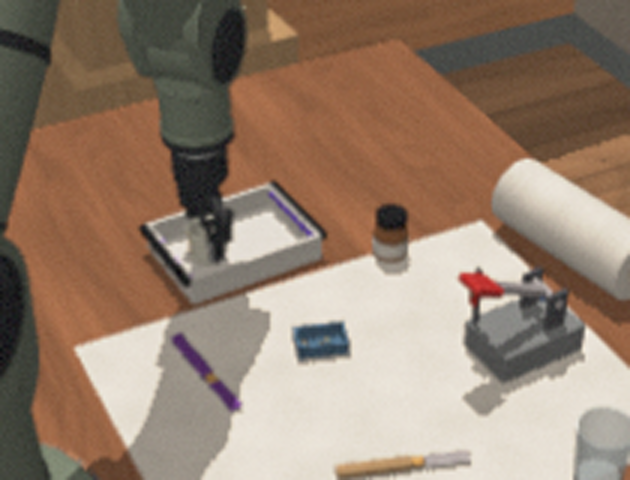

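The cup hangs over the left part of the tray floor at crop (205,245), clear of the walls. I'll lower it gently.

Call:
{"name": "send_rows", "arguments": {"motion": [[[0,0,1,0],[0,0,2,0],[0,0,3,0],[0,0,4,0],[0,0,5,0],[0,0,5,0]]]}}

```text
time_s: 8.5
tool_pos: [415.3, 337.3, 13.5]
orientation: [-0.032, 0.999, 0.0, 0.0]
contact_force: [-1.5, -0.2, 4.3]
width: 54.7
gripper_force: 31.9
```

Call:
{"name": "send_rows", "arguments": {"motion": [[[0,0,0,0],[0,0,0,0],[0,0,0,0],[0,0,0,0],[0,0,-3,0],[0,0,-15,0],[0,0,-40,0],[0,0,-70,0],[0,0,-100,0],[0,0,-117,0]]], "jaw": 68}}

```text
time_s: 9.5
tool_pos: [415.8, 337.7, 133.5]
orientation: [-0.032, 0.999, 0.001, 0.001]
contact_force: [0.9, 0.7, -0.7]
width: 68.0
gripper_force: 0.0
```

Run:
```python
from h import *
c=vision.camera('top'); W=cloud(c)
for q in('cup','dish'):
  d=models.silhouettes(q,c)[0]; P=W[d['mask']]
  print(q,d['score'],np.nanmean(P,0).round(1),np.nanpercentile(P[:,2],[5,50,95]).round(1)); 
  P=P[np.isfinite(P[:,2])&(P[:,2]>(14 if q=='dish' else 40))]; print(len(P),cv2.minAreaRect(P[:,:2].astype(np.float32)))
print([ (x['point'],x['score']) for x in models.tip_of('dish_mid',c)[:1]])
print(get_state()['tool_pos'])
chain([('dish above',477,105.5,90,72),('d',477,105.5,3,72),('lift',477,105.5,110,72),('tray',504,345.5,110,94),('down',504,345.5,10,94)])
```

```text
cup 0.65 [415.2 329.5  35.2] [ 9.8 37.8 57.2]
111 ((415.3067932128906, 331.05755615234375), (42.91217041015625, 54.374698638916016), 85.15585327148438)
dish 0.85 [474.6 108.5  10.4] [ 2.2  6.5 23.1]
139 ((474.434814453125, 107.00159454345703), (43.926002502441406, 68.5723876953125), 71.9334945678711)
[([542.1, -155.4, 8.3], 0.73)]
[415.27576598 337.34962632 130.91646584]
dish above shift [ -46.7 -235.3   40.9] turn 0.378
d shift [ 0.  0. 87.] turn -0.0
lift shift [   0.    0. -107.] turn -0.0
tray shift [ 48.5 236.6  -0. ] turn -0.384
down shift [ -0.   0. 100.] turn -0.0
```

Call:
{"name": "send_rows", "arguments": {"motion": [[[-3,-12,0,0.03],[-9,-45,0,0.1],[-18,-90,2,0.18],[-27,-135,8,0.26],[-36,-178,16,0.34],[-42,-210,26,0.378],[-46,-229,36,0.378],[-46,-235,41,0.378],[-46,-235,41,0.378],[-46,-235,41,0.378]]], "jaw": 64}}

```text
time_s: 10.7
tool_pos: [475.9, 106.4, 89.2]
orientation: [0.156, 0.988, 0.0, -0.0]
contact_force: [-0.7, -0.8, 0.8]
width: 64.5
gripper_force: 0.0
```

Call:
{"name": "send_rows", "arguments": {"motion": [[[0,0,12,0],[0,0,32,0],[0,0,54,0],[0,0,72,0],[0,0,83,0],[0,0,87,0],[0,0,87,0]]]}}

```text
time_s: 11.4
tool_pos: [476.1, 106.0, 2.1]
orientation: [0.156, 0.988, -0.0, -0.0]
contact_force: [-0.1, 0.1, -0.9]
width: 64.1
gripper_force: 0.0
```

Call:
{"name": "send_rows", "arguments": {"motion": [[[0,0,0,0],[0,0,0,0],[0,0,0,0],[0,0,0,0],[0,0,0,0],[0,0,0,0]]], "jaw": 30, "force": 30}}

```text
time_s: 12.0
tool_pos: [476.6, 105.9, 3.1]
orientation: [0.156, 0.988, 0.0, 0.001]
contact_force: [-0.7, -0.1, 8.6]
width: 43.2
gripper_force: 31.2
```

Call:
{"name": "send_rows", "arguments": {"motion": [[[0,0,-4,0],[0,0,-12,0],[0,0,-28,0],[0,0,-48,0],[0,0,-68,0],[0,0,-86,0],[0,0,-98,0],[0,0,-105,0],[0,0,-107,0]]]}}

```text
time_s: 12.9
tool_pos: [476.4, 105.9, 109.9]
orientation: [0.156, 0.988, 0.0, 0.0]
contact_force: [-0.2, -0.3, -1.6]
width: 43.0
gripper_force: 30.9
```

Call:
{"name": "send_rows", "arguments": {"motion": [[[2,8,0,-0.02],[6,28,0,-0.06],[12,58,0,-0.12],[19,95,0,-0.19],[27,133,0,-0.26],[34,170,0,-0.32],[40,202,0,-0.36],[45,224,0,-0.38],[47,234,0,-0.384],[47,236,0,-0.384]]]}}

```text
time_s: 13.9
tool_pos: [503.6, 346.2, 108.5]
orientation: [-0.036, 0.999, -0.0, -0.0]
contact_force: [-0.3, -0.2, -1.9]
width: 43.3
gripper_force: 30.9
```

Call:
{"name": "send_rows", "arguments": {"motion": [[[0,0,4,0],[0,0,14,0],[0,0,30,0],[0,0,50,0],[0,0,68,0],[0,0,82,0],[0,0,90,0],[0,0,95,0],[0,0,96,0],[0,0,96,0]]]}}

```text
time_s: 14.9
tool_pos: [504.6, 344.8, 13.6]
orientation: [-0.035, 0.999, 0.0, 0.0]
contact_force: [0.0, -0.4, -1.3]
width: 43.4
gripper_force: 30.9
```

Call:
{"name": "send_rows", "arguments": {"motion": [[[0,0,1,0],[0,0,2,0],[0,0,3,0],[0,0,4,0],[0,0,5,0],[0,0,5,0]]]}}

```text
time_s: 15.5
tool_pos: [504.4, 344.8, 9.1]
orientation: [-0.035, 0.999, 0.0, 0.0]
contact_force: [-4.6, -2.2, 15.5]
width: 43.3
gripper_force: 32.9
```

Call:
{"name": "send_rows", "arguments": {"motion": [[[0,0,-1,0],[0,0,-1,0],[0,0,-1,0],[0,0,-1,0],[0,0,-4,0],[0,0,-18,0],[0,0,-45,0],[0,0,-80,0],[0,0,-120,0],[0,0,-150,0]]], "jaw": 58}}

```text
time_s: 16.5
tool_pos: [504.8, 344.8, 161.8]
orientation: [-0.035, 0.999, 0.001, 0.001]
contact_force: [0.8, -0.2, -0.2]
width: 58.3
gripper_force: 0.0
```

Run:
```python
from h import *
s=get_state(); print(s['joints'].round(3) if hasattr(s['joints'],'round') else s['joints'],s['tool_pos'])
c=vision.camera('top'); W=cloud(c)
cv2.imwrite('pics/t2.png',cv2.resize(c['pixels'][140:270,40:300],None,fx=3,fy=3,interpolation=cv2.INTER_CUBIC))
for q in('cup','dish'):
  d=models.silhouettes(q,c)[0]; P=W[d['mask']]; P=P[np.isfinite(P[:,2])&(P[:,2]>(20 if q=='dish' else 40))&(P[:,2]<70)]; print(q,len(P),cv2.minAreaRect(P[:,:2].astype(np.float32)),np.percentile(P[:,2],[5,50,95]).round(1))
```

```text
[-0.758  0.58   0.09   1.709 -0.065  0.854  1.001] [504.75522558 344.8432468  161.83386152]
cup 164 ((414.09747314453125, 338.1400146484375), (51.03894805908203, 55.504791259765625), 0.5900500416755676) [41.9 53.2 57.7]
dish 154 ((501.8109436035156, 344.0098571777344), (66.86307525634766, 43.094703674316406), 4.771099090576172) [21.1 26.3 30.1]
```

View pics/t2.png

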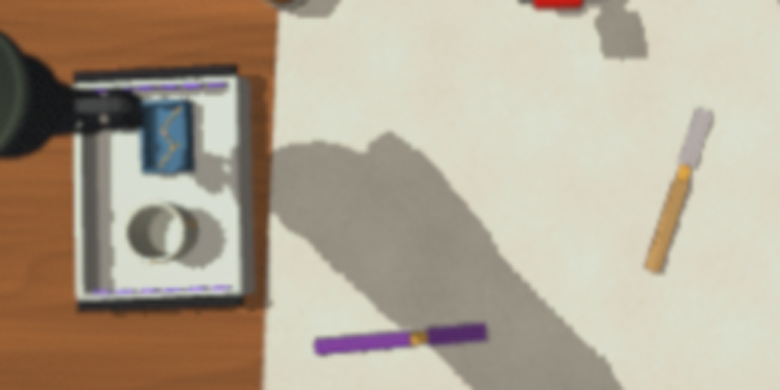

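The crop shows the dish (167,137) and the cup (162,232) upright on the lamp tray floor, clear of the walls. The spatula (675,200) hasn't moved.

Run:
```python
from h import *
chain([('w1',490,190,160,14),('w2',450,-60,140,-66),('w3',446.5,-124.7,60,-107),('d',446.5,-124.7,2,-107)])
# place: grip 20mm behind tray centre along tray x
a=np.radians(8.3); g=np.array([460,-342])-20*np.array([np.cos(a),np.sin(a)]); print(g)
chain([('lift',446.5,-124.7,90,-107),('tray',*g,90,-81.7),('down',*g,12,-81.7)],p0=[446.5,-124.7,2],yaw0=-107)
```

```text
w1 shift [  26.  -153.9    1.2] turn 1.397
w2 shift [-232.9  -99.3   20. ] turn 1.396
w3 shift [-29.5  57.7  80. ] turn 0.716
d shift [ 0. -0. 58.] turn -0.0
[ 440.20948422 -344.88712402]
lift shift [  0.  -0. -88.] turn -0.0
tray shift [ 58.4 212.4  -0. ] turn -0.442
down shift [ 0.  0. 78.] turn -0.0
```

Call:
{"name": "send_rows", "arguments": {"motion": [[[2,-10,0,0.12],[4,-26,0,0.26],[7,-43,0,0.4],[10,-60,0,0.54],[13,-77,0,0.68],[16,-94,0,0.82],[19,-111,0,0.97],[22,-128,0,1.11],[24,-142,1,1.25],[26,-154,1,1.397]]], "jaw": 36}}

```text
time_s: 17.65
tool_pos: [488.7, 188.2, 156.9]
orientation: [0.618, 0.786, -0.001, -0.0]
contact_force: [0.4, 0.2, 0.2]
width: 36.1
gripper_force: 0.0
```

Call:
{"name": "send_rows", "arguments": {"motion": [[[-20,-8,2,0.14],[-45,-19,4,0.28],[-72,-31,6,0.42],[-100,-43,8,0.56],[-128,-55,10,0.7],[-155,-66,12,0.84],[-180,-77,14,0.98],[-203,-87,16,1.12],[-220,-94,18,1.26],[-233,-99,20,1.396]]]}}

```text
time_s: 18.65
tool_pos: [448.7, -62.0, 137.1]
orientation: [0.979, 0.204, -0.0, 0.0]
contact_force: [0.3, 0.8, -0.1]
width: 36.1
gripper_force: 0.0
```

Call:
{"name": "send_rows", "arguments": {"motion": [[[-5,10,5,0.12],[-11,21,15,0.26],[-17,33,30,0.4],[-22,44,46,0.54],[-26,52,60,0.65],[-29,57,70,0.716],[-29,58,78,0.716],[-29,58,80,0.716],[-29,58,80,0.716],[-29,58,80,0.716]]]}}

```text
time_s: 19.65
tool_pos: [446.7, -125.2, 57.6]
orientation: [0.989, -0.147, 0.0, -0.0]
contact_force: [0.1, 0.7, -0.0]
width: 36.5
gripper_force: 0.0
```

Run:
```python
from h import *
s=get_state(); print(np.round(s['joints'],2))
chain([('d',446.5,-124.7,2,-107)])
```

```text
[-0.42  0.76  0.8   2.17 -0.98  0.64 -0.77]
d shift [-0.3 -0.5 55.6] turn 0.001
```

Call:
{"name": "send_rows", "arguments": {"motion": [[[0,0,10,0],[0,0,26,0],[0,0,42,0],[0,0,52,0],[0,0,55,0],[0,0,55,0]]]}}

```text
time_s: 20.25
tool_pos: [446.4, -125.6, 2.2]
orientation: [0.989, -0.148, -0.0, 0.0]
contact_force: [-0.2, 0.3, 0.1]
width: 35.9
gripper_force: 0.0
```

Call:
{"name": "send_rows", "arguments": {"motion": [[[0,0,0,0],[0,0,0,0],[0,0,0,0],[0,0,0,0],[0,0,0,0],[0,0,0,0]]], "jaw": 6, "force": 40}}

```text
time_s: 20.85
tool_pos: [446.8, -125.6, 2.9]
orientation: [0.989, -0.148, 0.0, 0.0]
contact_force: [-0.9, 0.3, 5.5]
width: 14.7
gripper_force: 39.3
```

Call:
{"name": "send_rows", "arguments": {"motion": [[[0,0,-4,0],[0,0,-12,0],[0,0,-26,0],[0,0,-44,0],[0,0,-62,0],[0,0,-76,0],[0,0,-84,0],[0,0,-88,0],[0,0,-88,0]]]}}

```text
time_s: 21.75
tool_pos: [446.7, -125.4, 90.6]
orientation: [0.989, -0.148, 0.0, -0.0]
contact_force: [0.8, -0.0, -0.9]
width: 14.7
gripper_force: 39.2
```

Run:
```python
from h import *
s=get_state(); print(np.round(s['joints'],2))
c=vision.camera('side'); cv2.imwrite('pics/s3.png',cv2.resize(c['pixels'][120:300,150:370],None,fx=3,fy=3,interpolation=cv2.INTER_CUBIC))
```

```text
[-0.47  0.71  0.88  2.16 -0.9   0.7  -0.83]
```

View pics/s3.png

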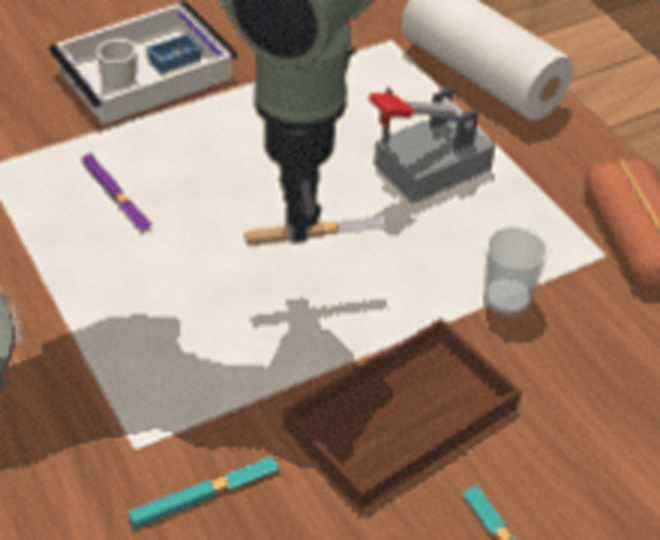

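The spatula is held level at crop (300,232), and the cup and dish are still upright in the lamp tray. Next I'll carry it to the tool tray.

Call:
{"name": "send_rows", "arguments": {"motion": [[[2,7,0,-0.02],[7,26,0,-0.07],[15,54,0,-0.13],[24,86,0,-0.2],[33,120,0,-0.27],[42,153,0,-0.34],[50,182,0,-0.4],[55,200,0,-0.44],[58,210,0,-0.442],[58,212,0,-0.442]]]}}

```text
time_s: 22.8
tool_pos: [439.3, -346.3, 90.0]
orientation: [0.997, 0.071, -0.0, 0.0]
contact_force: [-0.1, 0.4, -0.5]
width: 15.2
gripper_force: 39.1
```

Call:
{"name": "send_rows", "arguments": {"motion": [[[0,0,4,0],[0,0,14,0],[0,0,29,0],[0,0,45,0],[0,0,58,0],[0,0,67,0],[0,0,73,0],[0,0,75,0],[0,0,75,0],[0,0,75,0]]]}}

```text
time_s: 23.8
tool_pos: [440.0, -345.4, 15.7]
orientation: [0.997, 0.072, 0.0, 0.0]
contact_force: [0.0, 0.1, 0.2]
width: 14.8
gripper_force: 39.1
```

Call:
{"name": "send_rows", "arguments": {"motion": [[[0,0,1,0],[0,0,2.5,0],[0,0,4,0],[0,0,5,0],[0,0,6,0],[0,0,6.5,0],[0,0,6.5,0]]]}}

```text
time_s: 24.5
tool_pos: [439.8, -345.2, 8.9]
orientation: [0.997, 0.072, 0.0, -0.0]
contact_force: [-1.2, 0.9, 4.8]
width: 15.1
gripper_force: 39.7
```

Call:
{"name": "send_rows", "arguments": {"motion": [[[0,0,-0.5,0],[0,0,-0.5,0],[0,0,-0.5,0],[0,0,-1,0],[0,0,-4,0],[0,0,-16,0],[0,0,-45,0],[0,0,-85,0],[0,0,-130,0],[0,0,-170,0]]], "jaw": 36}}

```text
time_s: 25.5
tool_pos: [439.4, -345.4, 181.7]
orientation: [0.997, 0.072, 0.0, 0.0]
contact_force: [0.2, -0.2, -0.4]
width: 35.9
gripper_force: 0.0
```

Run:
```python
from h import *
s=get_state(); print(np.round(s['joints'],2))
c=vision.camera('side');W=cloud(c); cv2.imwrite('pics/s4.png',cv2.resize(c['pixels'][100:300,150:370],None,fx=3,fy=3,interpolation=cv2.INTER_CUBIC))
for q in('spatula',):
  for d in models.silhouettes(q,c)[:4]:
    P=W[d['mask']]; P=P[np.isfinite(P[:,2])]; print(len(P),P.mean(0).round(),P[:,2].min().round(),P[:,2].max().round(),np.ptp(P,0).round())
# lever target: pad centre at 0.27
for z in(175,): chain([('over',623.5,-22.7,z,-30),('touch',623.5,-22.7,142,-30),('press',623.5,-22.7,113.5,-30)])
```

```text
[-0.02  0.64  0.87  1.86 -0.61  0.93 -0.3 ]
249 [ 225. -337.   11.] 1.0 19.0 [153.  21.  17.]
214 [ 453. -346.   18.] 7.0 26.0 [153.  39.  19.]
164 [ 466. -549.   12.] 4.0 20.0 [ 17. 152.  16.]
131 [320. 122.  10.] 1.0 17.0 [ 31. 153.  16.]
over shift [ 227.2 -294.5    9.1] turn -0.903
touch shift [ 0.  0. 33.] turn -0.0
press shift [ 0.   0.  28.5] turn -0.0
```

View pics/s4.png

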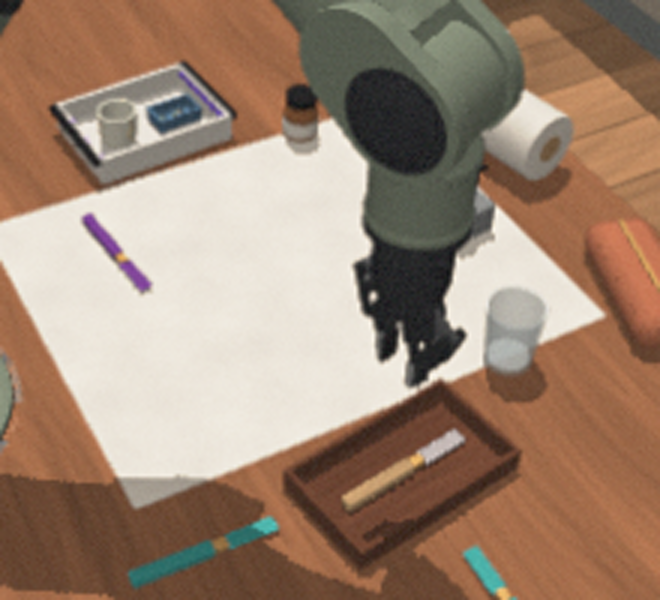

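The spatula lies flat in the tool tray at crop (405,470). The cup (117,125) and dish (175,113) stand in the lamp tray, and the jar and tumbler haven't moved. Now for the lever.

Call:
{"name": "send_rows", "arguments": {"motion": [[[6,-8,0,0],[22,-28,0,0],[46,-59,0,0],[73,-95,0,0],[101,-131,0,0],[129,-167,0,0],[155,-201,0,0],[179,-232,2,0],[199,-258,4,0],[213,-276,6,0]]], "jaw": 0}}

```text
time_s: 26.6
tool_pos: [611.1, -37.8, 171.4]
orientation: [0.997, 0.074, -0.001, -0.0]
contact_force: [-0.4, 0.1, 0.1]
width: 0.1
gripper_force: 0.0
```

Call:
{"name": "send_rows", "arguments": {"motion": [[[7,-9,0,0],[12,-15,0,0],[14,-18,0,0],[14,-18,0,0],[14,-18,0,0]]]}}

```text
time_s: 27.1
tool_pos: [621.8, -22.6, 173.0]
orientation: [0.997, 0.072, 0.0, 0.0]
contact_force: [0.6, 0.3, 0.4]
width: -0.2
gripper_force: 0.0
```

Run:
```python
from h import *
c=vision.camera('side'); print([(np.round(d['point'],1),d['score']) for d in models.tip_of('lever_pad',c)[:1]])
print(np.round(get_state()['tool_pos'],1),get_state()['width']); chain([('press',623.5,-22.7,114,-81.7)])
```

```text
[]
[621.9 -22.4 173. ] 0.06522191200375614
press shift [ 1.6  0.5 59. ] turn -0.001
```

Call:
{"name": "send_rows", "arguments": {"motion": [[[1,0,8,0],[2,0,18,0],[2,0,25,0],[2,0,31,0],[2,0,36,0],[2,0,41,0],[2,0,46,0],[2,0,51,0],[2,0,55,0],[2,0,57,0]]]}}

```text
time_s: 28.2
tool_pos: [623.9, -21.3, 115.4]
orientation: [0.997, 0.072, -0.0, -0.0]
contact_force: [-1.7, 1.4, 6.5]
width: -0.0
gripper_force: 2.5
```

Call:
{"name": "send_rows", "arguments": {"motion": [[[0,0,0.5,0],[0,0,1,0],[0,0,1,0]]]}}

```text
time_s: 28.5
tool_pos: [624.0, -21.3, 114.7]
orientation: [0.997, 0.072, -0.0, -0.0]
contact_force: [-3.4, -0.5, 5.9]
width: -0.3
gripper_force: 2.5
```

Run:
```python
from h import *
c=vision.camera('side'); W=cloud(c)
print([(np.round(d['point'],1),d['score']) for d in models.tip_of('lever_pad',c)[:2]])
h=cv2.cvtColor(c['pixels'],cv2.COLOR_BGR2HSV); m=((h[...,0]<8)|(h[...,0]>172))&(h[...,1]>150)&(abs(W[...,0]-625)<50)&(abs(W[...,1]+22)<40)&(W[...,2]>70)
P=W[m]; print(m.sum(), np.percentile(P[:,2],[5,25,50,75,95]).round(1))
A=np.c_[P[:,:2]-[623.5,-22.7],np.ones(len(P))]; top=P[:,2]>np.percentile(P[:,2],40)
print(np.linalg.lstsq(A[top],P[top,2],rcond=None)[0])
cv2.imwrite('pics/s5.png',cv2.resize(c['pixels'][140:200,255:335],None,fx=8,fy=8,interpolation=cv2.INTER_CUBIC))
```

```text
[(array([623.6, -27.9, 114.6]), 0.46)]
61 [105.9 109.2 112.7 115.5 117.5]
[-2.62670883e-02  8.93551871e-02  1.15554481e+02]
```

View pics/s5.png

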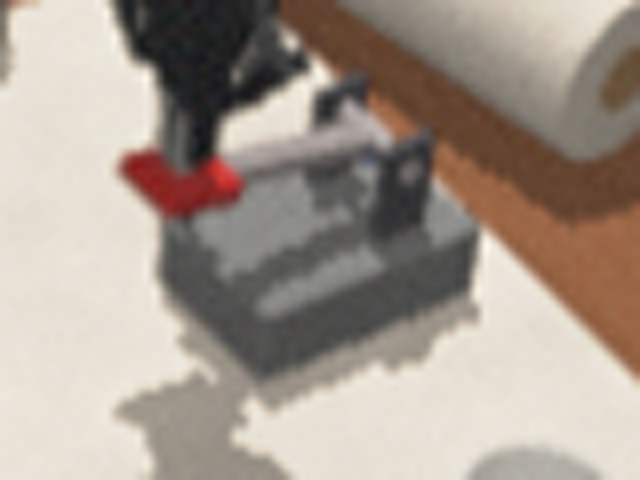

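The red pad at crop (185,180) is pressed to about 114 mm with about 6 N, which puts it half-way, at about 0.26 rad. I'll hold it there.

Call:
{"name": "send_rows", "arguments": {"motion": [[[0,0,0,0],[0,0,0,0],[0,0,0,0],[0,0,0,0],[0,0,0,0],[0,0,0,0],[0,0,0,0],[0,0,0,0],[0,0,0,0],[0,0,0,0]]]}}

```text
time_s: 29.6
tool_pos: [624.0, -21.3, 114.8]
orientation: [0.997, 0.072, -0.0, -0.0]
contact_force: [-3.1, 0.5, 5.0]
width: 0.0
gripper_force: 2.5
```

Call:
{"name": "send_rows", "arguments": {"motion": [[[0,0,0,0],[0,0,0,0],[0,0,0,0],[0,0,0,0],[0,0,0,0],[0,0,0,0],[0,0,0,0],[0,0,0,0],[0,0,0,0],[0,0,0,0]]]}}

```text
time_s: 30.6
tool_pos: [624.1, -21.3, 114.8]
orientation: [0.997, 0.072, 0.0, 0.0]
contact_force: [-2.1, 0.8, 5.3]
width: -0.3
gripper_force: 2.5
```

Call:
{"name": "send_rows", "arguments": {"motion": [[[0,0,0,0],[0,0,0,0],[0,0,0,0],[0,0,0,0],[0,0,0,0]]]}}

```text
time_s: 31.1
tool_pos: [624.0, -21.3, 114.8]
orientation: [0.997, 0.072, -0.0, -0.0]
contact_force: [-2.9, -0.4, 5.4]
width: 0.0
gripper_force: 2.5
```

Run:
```python
from h import *
s=get_state(); z=s['tool_pos'][2]; f=s['contact_force'][2]; print(z,f)
if 108<z<119 and 3.5<f<9: print(ticket.sign_off())
```

```text
114.83894931549871 5.4440654306456535
the job is handed in; nothing more can be done
None
```

I handed the job in at about 31 s: the cup and dish are upright in the lamp tray, the spatula is flat in the tool tray, and the lever was held near mid-green (about 0.26 rad by my estimate) for over 2.5 s and is still held; the sign-off returned no verdict.

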